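# Set the dried clay pots out on their saucers

## Task

The scrubbed clay pots have dried: move all four from the wooden rack over to the steel rack, standing each one upright, centred and flat in the saucer that matches its shape and size, with the square and the oblong pot squared up with theirs. Set them down gently, do not drop them or tip them over, leave the saucers where they stand on the rack, and do not disturb the bottle or the peg basket beside the racks.

Things in the scene. Friction and masses are not known exactly. Their poses are not given: they have to be found in the camera images.
- pot_large: large round empty clay flowerpot: 64 mm tall, 68 mm wide over the upright collar (top 18 mm, wall 6 mm), tapering to a 48 mm base; 0.16 kg. Starts upright on the wooden rack (110 x 490 mm, top 40 mm above the slab), in a row of four pots in any order, 115 mm apart, running roughly left to right. The wooden rack may be the nearer or the farther one. Origin: centre of its underside, z up.
- pot_small: the small round clay flowerpot, empty: 48 mm tall, 44 mm wide over the upright collar that forms its top 14 mm, tapering to a 28 mm base; collar wall 6 mm, about 0.06 kg. Starts in the same row on the wooden rack. Origin: centre of its underside, z up.
- pot_square: the square clay flowerpot, empty: 58 mm tall, 58 x 58 mm over the collar that forms its top 17 mm, 50 x 50 mm straight body below; about 0.17 kg. Starts in the same row, roughly square with it. Origin: centre of its underside, z up. x and y point square to its sides.
- pot_oblong: the oblong clay flowerpot, empty: 50 mm tall, over the collar (its top 15 mm) 100 mm long (along its y) and 50 mm wide (along its x), 92 x 42 mm straight body below; about 0.21 kg. Starts in the same row, its length roughly along the row. Origin: centre of its underside, z up.
- saucer_large: loose clay saucer of the large round pot: round, 82 mm over the rim, 16 mm tall, inner floor 68 mm wide, 5 mm above its underside. The four saucers stand in a row, 115 mm apart, in any order, on the low steel rack (104 x 490 mm, slats 50 mm above the slab, a carrying bar 84 mm high across each end), roughly parallel to the wooden rack. Origin: centre of its underside, z up.
- saucer_small: loose clay saucer of the small round pot: round, 58 mm over its rim, 16 mm tall, inner floor 44 mm wide, 5 mm above its underside, in the same row on the steel rack. Origin: centre of its underside, z up.
- saucer_square: loose clay saucer of the square pot: 80 x 80 mm, 16 mm tall, inner floor 72 x 72 mm, 5 mm above its underside, in the same row on the steel rack. Origin: centre of its underside, z up. x and y point square to its sides.
- saucer_oblong: loose clay saucer of the oblong pot: 122 mm long (along its y, roughly along the row) and 74 mm wide (along its x), 16 mm tall, inner floor 114 x 66 mm, 5 mm above its underside, in the same row on the steel rack. Origin: centre of its underside, z up.
- bottle: bystander: tall blue bottle with a red twist cap, 68 mm wide, 235 mm tall, standing to the left of the racks, towards the slab's far edge. Origin: centre of its underside, z up.
- peg_basket: bystander: round green peg basket, 162 mm wide at the rim, 78 mm tall, to the left of the racks, nearer than the bottle. Beyond both racks, along the slab's far edge, lie a round aluminium pan lid (190 mm wide, 41 mm tall) and a purple hand brush (68 mm tall), out of the way. Origin: centre of its underside, z up.
Mind the look-alikes: they are no part of the job. What is shaped like the pot_large but blue or purple is not meant. What is shaped like the saucer_oblong but black is not meant.

How it is judged:
By the outcome, as a careful person would: the job done as asked, in the order asked, and still so for the second after the job is handed in, with the robot touching nothing.
It also fails if it takes over 99 s, if anything falls off the work surface, if the arm or the gripper's body presses on something with over 40 N, if the wrist force passes 120 N, or if a joint passes its speed limit or range.

## Robot

A 6-joint arm with a two-finger parallel gripper is mounted at the origin on the work surface. World frame = base frame: x ahead of the robot, y to its left, z up, the work surface at z = 0. Lengths are in m, angles in rad, forces in N, time in s.
With the tool pointing down it reaches from about 0.375 to 0.975 m from the base axis. Payload 3.8 kg.
Tool frame: the origin (TCP) lies midway between the tips of the shut fingers; the grasp point (between the pads) lies 19 mm behind it; z points along the fingers, y is the line along which they close (so a half turn about z gives the same grasp; the last joint's range is limited). The gripper opens to 85 mm and grips with 20 to 120 N. Pads are 22 mm wide; open, the fingers measure 114 mm over their backs; the gripper's body (76 mm by 85 mm) begins 54 mm behind the grasp point. The pads swing forward as they close: fully open they stand 13 mm farther back than shut.
Start: joints at [-1.266, 0.264, 1.604, -0, 1.274, -0.037], TCP at [0.226, -0.636, 0.231] pointing down, gripper open.
Joint ranges: [-2.63, 2.63], [-0.94, 2.18], [0.31, 2.57], [-1.31, 4.45], [0, 2.66], [-2.55, 2.55]. Speed limits (rad/s): [2.57, 2.57, 3.14, 3.14, 3.14, 3.14].

## Interface

Orientations are given as a rotation vector (axis times angle).
In Python, from workcell import status, read_camera, workorder, masks_of gives the robot as it stands.
- The arm moves only by the tool drive_tool, never from a script. Its argument "rows" is a list of rows, each a list of 7 numbers: the turn, a rotation vector about the tool's x, y, z in degrees, then the shift along the tool's x, y, z in m, then the opening, from 0 (shut) to 1 (fully open). In form: [[ax, ay, az, tx, ty, tz, claw], ...]. A call has 1 to 8 rows; each row shifts and turns the commanded pose from where the row before left it, along the tool's axes as they then stand; what a row does not reach is not made up. A row lasts 1/12 s, in which the tool goes at most 41.7 mm and 7.16 degrees, less where a joint would pass 70% of its speed; a pose out of reach is approached as far as the arm can. A call is refused whole if a number of a shift passes 0.0417 or a number of a turn 7.16, either way. A call with a gripper value outside its range is refused whole. The fingers move at their own pace and stop on an object; "force" is the grip in N (left out, the last holds). Time passes only in rows, so rows that do not move let the fingers close. It gives the time, the measured TCP pose, the force, the opening and the grip force at its end, in the units of the state.
- status.read_state(): the state, without advancing time (a new reading comes with each control period).
- read_camera(name): name is "side" or "top"; returns a dict with "color" (400x640x3 uint8, red, green, blue), "intrinsics" (3x3 intrinsics, pixels), "world_from_camera" (4x4, takes a point from camera to world coordinates). Camera axes: x right, y up, looking along -z (the intrinsics and any distortion apply to the point x, -y, -z); pixel columns grow to the right and rows downward; lengths in m; the calibration is good to about 2 mm. A picture is of the moment at which its call begins. There is no depth.
- workorder.finish_job(): hands the job in; it is judged then, once.
Trained networks look in a picture, given as the dict that the camera call returned (one of the last four; its "shot" number tells which), for a name from the list of things; names that differ only in an ending like _2 or _b are one class to them, and where a whole thing is asked for, a point or a joint stands for the part that bears it (a point fixed in the world has none). Each returns a list of dicts, best first, with "score" (0 to 1); they miss things now and then, are a little off and sometimes report something else, mostly with a low value. They report only what shows in the picture. A call takes as long as a camera call. They do not tell look-alikes from the thing itself.
- masks_of(picture, name): "mask" (400x640 bool, what is visible of it) and "bbox" ([left, top, right, bottom] in pixels, round what is visible of it).
The state is a dict: "time": time; "q": joint angles; "joint_vel": joint speeds; "joint_torque": joint torques, N m; "tool_pos": TCP position; "tcp_rot": TCP orientation; "wrist_force": force on the tool from outside, world axes, zero at the start; "torque": the same for the moment, N m; "width": opening from 0.0 (shut) to 1.0 (fully open); "grip_force": force on a finger pad.
Only numpy, scipy, OpenCV 4.12 (cv2) and the standard library are available. Lean on these libraries where they do the work, as an engineer would, in place of code of your own. Each camera call takes 0.05 s, during which the arm holds its last target. There are 200 camera calls.

## Working session

There is one attempt and no reset: what is moved stays moved. The work goes in short steps, Python scripts to look and compute and a tool call to move; the robot and the scene stay as the last step left them, time stands still between calls to the robot, and variables do not carry over. Pictures are saved under pics/ and viewed, at most 14 in all, crops included, and the job is handed in when it is done.

Besides the shell and the picture viewer there is one more tool, called after "Emit:" as name(argument=value, ...) on one line, values as JSON. drive_tool: Moves the arm, as the interface text tells. Its arguments: {"type":"object","properties":{"rows":{"type":"array"},"force":{"type":"number"}},"required":["rows"]}

```bash
mkdir -p pics; ls
cat > h.py <<'E'
import numpy as np, cv2
from workcell import status, read_camera, workorder, masks_of
def proj(p,P):
    K=np.array(p["intrinsics"]);T=np.linalg.inv(np.array(p["world_from_camera"]))
    c=T[:3,:3]@np.array(P,float).T+T[:3,3:4]; c=c*np.array([[1],[-1],[-1]])
    u=K@c; return (u[:2]/u[2]).T
def ray(p,uv,z):
    K=np.array(p["intrinsics"]);W=np.array(p["world_from_camera"])
    uv=np.atleast_2d(np.array(uv,float)); d=np.linalg.inv(K)@np.c_[uv,np.ones(len(uv))].T
    d=W[:3,:3]@(d*np.array([[1],[-1],[-1]])); o=W[:3,3]
    return (o+((z-o[2])/d[2])[:,None]*d.T)
E
python3 - <<'E'
from h import *
print(status.read_state())
for n in("top","side"):
    p=read_camera(n);cv2.imwrite(f"pics/{n}0.png",p["color"][:,:,::-1])
    print(n,[k for k in p],p["intrinsics"],np.round(p["world_from_camera"],3))
    for t in "pot_large pot_small pot_square pot_oblong saucer_large saucer_small saucer_square saucer_oblong".split():
        print(t,[(round(float(m["score"]),2),[int(b) for b in m["bbox"]]) for m in masks_of(p,t)])
E
```

```text
pics
{'time': 0.0, 'q': array([-1.26593236e+00,  2.64782467e-01,  1.60538574e+00, -4.34760735e-06,
        1.27370881e+00, -3.69193762e-02]), 'joint_vel': array([ 8.09438776e-04,  1.02743967e-03,  9.91952990e-05, -3.84067595e-04,
        5.20592154e-05,  3.29131610e-04]), 'joint_torque': array([ 1.61177035e-03, -5.15105081e+01, -3.67315793e+01,  2.66331808e-04,
        1.26299678e-02,  1.68895202e-06]), 'tool_pos': array([ 0.22600036, -0.63525539,  0.22993594]), 'tcp_rot': array([-3.09359996e+00, -5.33879769e-01,  4.85411381e-04]), 'wrist_force': array([ 0.55348303,  0.90403896, -0.10476077]), 'torque': array([ 0.0031544 , -0.01320608, -0.00644766]), 'grip_force': 0.0, 'width': 1.0001026927177326}
top ['color', 'intrinsics', 'world_from_camera', 'shot'] [[435.40912007   0.         320.70977775]
 [  0.         435.40912007 201.04949942]
 [  0.           0.           1.        ]] [[-0.017  0.983 -0.185  0.357]
 [-0.999 -0.024 -0.04   0.1  ]
 [-0.043  0.184  0.982  0.985]
 [ 0.     0.     0.     1.   ]]
pot_large [(0.95, [410, 70, 442, 108]), (0.63, [244, 154, 274, 184]), (0.58, [307, 1
[... 421 characters left out ...]
   0.         320.37721192]
 [  0.         462.83037803 192.4222814 ]
 [  0.           0.           1.        ]] [[-0.94   0.227 -0.255  0.279]
 [-0.341 -0.631  0.696  0.885]
 [-0.003  0.742  0.671  0.804]
 [ 0.     0.     0.     1.   ]]
pot_large [(0.69, [259, 221, 289, 262]), (0.69, [259, 118, 284, 150]), (0.56, [276, 169, 307, 203])]
pot_small [(0.73, [303, 150, 316, 171])]
pot_square [(0.9, [314, 116, 341, 150])]
pot_oblong [(0.98, [320, 100, 350, 130])]
saucer_large [(0.47, [194, 202, 238, 296])]
saucer_small [(0.72, [337, 214, 366, 235])]
saucer_square [(0.64, [350, 178, 391, 211]), (0.18, [278, 170, 309, 205])]
saucer_oblong [(0.86, [368, 150, 407, 187]), (0.81, [397, 226, 445, 278])]
```

View pics/top0.png

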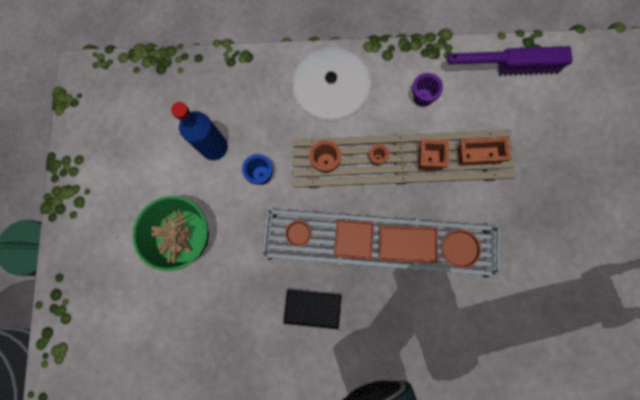

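View pics/side0.png

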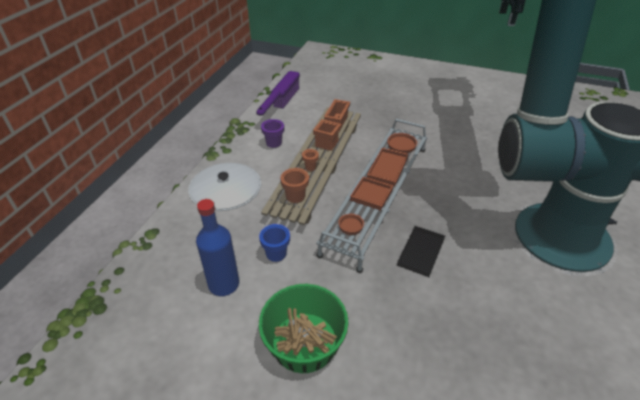

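The clay things are on the wooden rack (top view): large pot (325,156), small (378,154), square (433,154) and oblong (484,151). On the steel rack, the saucers are small (298,233), square (354,240), oblong (408,244) and large (460,249). Blue pot (257,169), purple pot (427,88) and black tray (313,308) are the look-alikes: they have the wrong colour and stand off the racks. Next I fit the models to the clay silhouettes.

```bash
cat >> h.py <<'E'
from scipy.optimize import minimize
th=np.linspace(0,2*np.pi,48,endpoint=False)
def circ(d,z): return np.c_[d/2*np.cos(th),d/2*np.sin(th),0*th+z]
def rect(a,b,z): return np.array([[a/2,b/2,z],[-a/2,b/2,z],[-a/2,-b/2,z],[a/2,-b/2,z]])
M={"pot_large":[circ(.048,0),circ(.068,.046),circ(.068,.064)],
"pot_small":[circ(.028,0),circ(.044,.034),circ(.044,.048)],
"pot_square":[rect(.05,.05,0),rect(.058,.058,.041),rect(.058,.058,.058)],
"pot_oblong":[rect(.042,.092,0),rect(.05,.1,.035),rect(.05,.1,.05)],
"saucer_large":[circ(.07,0),circ(.082,.016)],"saucer_small":[circ(.046,0),circ(.058,.016)],
"saucer_square":[rect(.074,.074,0),rect(.08,.08,.016)],"saucer_oblong":[rect(.068,.116,0),rect(.074,.122,.016)]}
M={k:np.vstack(v) for k,v in M.items()}
S=6
def hull(p,n,x,y,a,z):
    c,s=np.cos(a),np.sin(a); P=M[n]@np.array([[c,s,0],[-s,c,0],[0,0,1]])+[x,y,z]
    return cv2.convexHull(proj(p,P).astype(np.float32))
def clay(p):
    c=cv2.GaussianBlur(p["color"],(0,0),.5).astype(float); r=(c[:,:,0]-c[:,:,2])/(c.sum(2)+20)
    return r
def fit(ps,n,x,y,a,z,thr=.17,rad=.035):
    data=[]
    for p in ps:
        h=hull(p,n,x,y,a,z)[:,0]; lo=np.maximum(h.min(0).astype(int)-7,0); hi=h.max(0).astype(int)+8
        r=clay(p)[lo[1]:hi[1],lo[0]:hi[0]]
        b=(cv2.resize(r,None,fx=S,fy=S,interpolation=cv2.INTER_CUBIC)>thr).astype(np.uint8)
        # keep components overlapping the predicted hull
        g=np.zeros_like(b); cv2.fillConvexPoly(g,np.round((h-lo+.5)*S-.5).astype(np.int32),1)
        k,l=cv2.connectedComponents(b); o=np.bincount(l[g>0],minlength=k); o[0]=0
        b=(l==o.argmax()).astype(np.uint8)
        cs,_=cv2.findContours(b,0,2); b[:]=0; cv2.drawContours(b,cs,-1,1,-1)
        data.append((p,lo,b))
    def cost(v):
        e=0
        for p,lo,b in data:
            h=hull(p,n,x+v[0]*.01,y+v[1]*.01,a+v[2]*.2,z)[:,0]
            g=np.zeros_like(b); cv2.fillConvexPoly(g,np.round(((h-lo+.5)*S-.5)*16).astype(np.int32),1,shift=4)
            e+=(g!=b).sum()/b.sum()
        return e+(1e-3*v[2]**2)
    best=min((minimize(cost,v0,method="Nelder-Mead",options=dict(initial_simplex=np.array(v0)+np.array([[0,0,0],[.6,0,0],[0,.6,0],[0,0,.4]]),xatol=.005,fatol=1e-4)) for v0 in ([0,0,0],[.3,-.3,.3],[-.3,.3,-.3])),key=lambda r:r.fun)
    v=best.x; return np.array([x+v[0]*.01,y+v[1]*.01,a+v[2]*.2]),best.fun
E
cat > m.py <<'E'
from h import *
t=read_camera("top");s=read_camera("side")
px={"pot_large":(325,148),"pot_small":(378,148),"pot_square":(433,148),"pot_oblong":(484,146),"saucer_large":(460,248),"saucer_small":(298,232),"saucer_square":(354,240),"saucer_oblong":(408,244)}
out=t["color"][:,:,::-1].copy();out=cv2.resize(out[115:295,225:525],None,fx=2.6,fy=2.6,interpolation=2)
for n,uv in px.items():
    z=.04 if n[0]=="p" else .05
    top=M[n][:,2].max()
    x,y=ray(t,uv,z+top)[0][:2]
    rs=[]
    for ps in([t],[s],[t,s]):
        r,e=fit(ps,n,x,y,0.03,z); rs.append(r)
        print(n,len(ps),np.round(r[:2]*1000,1),round(np.degrees(r[2]),1),round(e,3))
    h=hull(t,n,*r,z)[:,0]
    cv2.polylines(out,[np.round((h-[225,115]+.5)*2.6-.5).astype(np.int32)],True,(255,255,0),1)
cv2.imwrite("pics/fit.png",out)
E
python3 m.py
```

```text
pot_large 1 [622.9 125.6] 0.5 0.094
pot_large 1 [631.  105.4] 8.9 0.615
pot_large 2 [622.4 125.3] 10.0 0.753
pot_small 1 [627.   11.1] 4.7 0.138
pot_small 1 [629.9   1.8] 14.3 0.507
pot_small 2 [628.   10.5] 2.4 0.662
pot_square 1 [ 622.9 -105. ] -8.1 0.12
pot_square 1 [ 624.9 -119.2] 9.8 0.31
pot_square 2 [ 623.8 -107.5] 2.9 0.554
pot_oblong 1 [ 630.1 -214.3] 4.0 0.11
pot_oblong 1 [ 632.  -163.5] 0.5 0.284
pot_oblong 2 [ 630.8 -211.7] 3.5 0.587
saucer_large 1 [ 423.9 -152.8] 3.6 0.108
saucer_large 1 [ 425.1 -142.5] -1.8 0.418
saucer_large 2 [ 423.3 -150.5] 1.6 0.608
saucer_small 1 [463.8 187.5] 2.2 0.193
saucer_small 1 [463.7 183.9] 3.3 0.289
saucer_small 2 [463.5 185.9] 5.3 0.489
saucer_square 1 [447.5  69.5] -6.2 0.089
saucer_square 1 [445.5  62. ] -2.0 0.34
saucer_square 2 [446.7  67.1] -5.0 0.485
saucer_oblong 1 [434.6 -43.9] -2.5 0.05
saucer_oblong 1 [437.8  -5.9] -4.1 0.388
saucer_oblong 2 [434.5 -43.4] -2.3 0.494
```

View pics/fit.png

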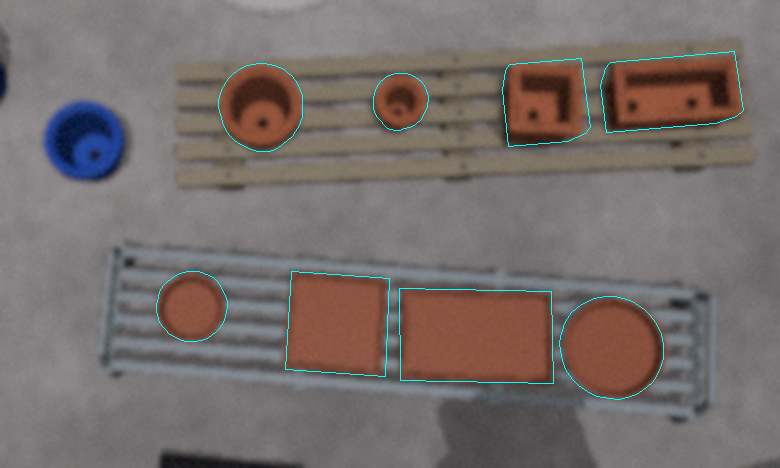

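The top-view outlines sit on the right things, but the side fits are off. I'll check the colour threshold there.

```bash
cat > d.py <<'E'
from h import *
s=read_camera("side");t=read_camera("top")
T0={"pot_large":(.6229,.1256,0),"pot_small":(.627,.0111,0),"pot_square":(.6229,-.105,.05),"pot_oblong":(.6301,-.2143,.05),"saucer_large":(.4239,-.1528,0),"saucer_small":(.4638,.1875,0),"saucer_square":(.4475,.0695,-.07),"saucer_oblong":(.4346,-.0439,-.04)}
r=clay(s)
for uv in [(352,212-14),(372,195),(388,167),(352,226),(293,188),(311,155),(326,135),(300,205),(285,205)]: print(uv,s["color"][uv[1],uv[0]],round(r[uv[1],uv[0]],2))
r=clay(t)
for uv in [(408,244),(325,140),(325,160),(400,180)]: print(uv,t["color"][uv[1],uv[0]],round(r[uv[1],uv[0]],2))
x0,y0,f=230,85,3
o=cv2.resize(s["color"][y0:y0+185,x0:x0+220,::-1].copy(),None,fx=f,fy=f,interpolation=2)
for n,v in T0.items():
    h=hull(s,n,*v,.04 if n[0]=="p" else .05)[:,0]
    cv2.polylines(o,[np.round((h-[x0,y0]+.5)*f-.5).astype(np.int32)],True,(255,255,0),1)
cv2.imwrite("pics/side1.png",o)
E
python3 d.py
```

```text
(352, 198) [82 55 45] 0.18
(372, 195) [136  84  64] 0.24
(388, 167) [136  84  63] 0.24
(352, 226) [136  86  66] 0.23
(293, 188) [96 65 53] 0.19
(311, 155) [102  67  54] 0.2
(326, 135) [91 61 49] 0.19
(300, 205) [131 124 108] 0.06
(285, 205) [104  98  85] 0.06
(408, 244) [138  83  66] 0.23
(325, 140) [136  89  70] 0.21
(325, 160) [106  59  41] 0.28
(400, 180) [127 116 102] 0.07
```

View pics/side1.png

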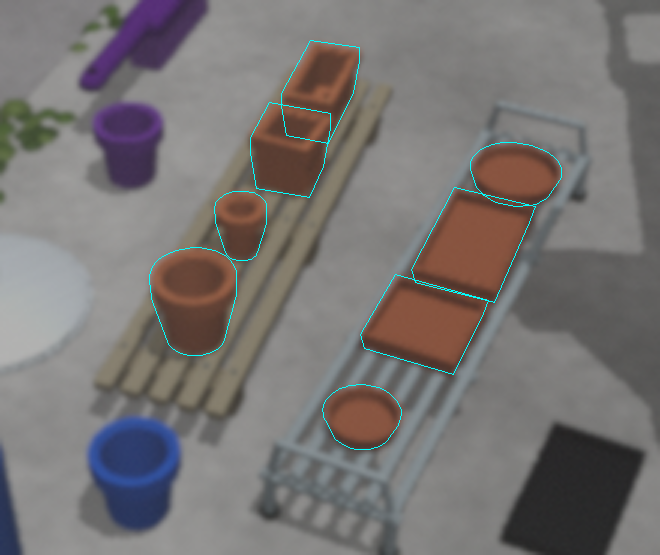

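The calibration holds and the threshold was too strict. I'll refit with 0.13, ignoring pixels inside neighbouring outlines.

```bash
cat >> h.py <<'E'
def poly(h,lo,shape):
    g=np.zeros(shape,np.uint8); cv2.fillConvexPoly(g,np.round(((h-lo+.5)*S-.5)*16).astype(np.int32),1,shift=4); return g
def fit2(ps,n,pose,z,others,thr=.13):
    """others: list of (name,pose,z) whose outlines are ignored"""
    x,y,a=pose; data=[]
    for p in ps:
        h=hull(p,n,x,y,a,z)[:,0]; lo=np.maximum(h.min(0).astype(int)-6,0); hi=h.max(0).astype(int)+7
        r=clay(p)[lo[1]:hi[1],lo[0]:hi[0]]
        b=(cv2.resize(r,None,fx=S,fy=S,interpolation=cv2.INTER_CUBIC)>thr).astype(np.uint8)
        w=np.ones_like(b)
        for m,q,zz in others:
            w[cv2.dilate(poly(hull(p,m,*q,zz)[:,0],lo,b.shape),np.ones((9,9)))>0]=0
        b=cv2.morphologyEx(b,cv2.MORPH_CLOSE,np.ones((7,7)))
        data.append((p,lo,b,w))
    def cost(v):
        e=0
        for p,lo,b,w in data:
            g=poly(hull(p,n,x+v[0]*.01,y+v[1]*.01,a+v[2]*.2,z)[:,0],lo,b.shape)
            e+=((g!=b)*w).sum()/g.sum()
        return e/len(data)+1e-3*v[2]**2
    I=np.array([[0,0,0],[.5,0,0],[0,.5,0],[0,0,.4]])
    b=min((minimize(cost,v0,method="Nelder-Mead",options=dict(initial_simplex=np.array(v0)+I,xatol=.005,fatol=1e-4)) for v0 in ([0,0,0],[.2,-.2,.2],[-.2,.2,-.3])),key=lambda r:r.fun)
    v=b.x; return np.array([x+v[0]*.01,y+v[1]*.01,a+v[2]*.2]),b.fun
E
cat > m2.py <<'E'
from h import *
import json
t=read_camera("top");s=read_camera("side")
Z=lambda n:.04 if n[0]=="p" else .05
P={"pot_large":(.6229,.1256,0),"pot_small":(.627,.0111,0),"pot_square":(.6229,-.105,.05),"pot_oblong":(.6301,-.2143,.05),"saucer_large":(.4239,-.1528,0),"saucer_small":(.4638,.1875,0),"saucer_square":(.4475,.0695,-.07),"saucer_oblong":(.4346,-.0439,-.04)}
for it in range(3):
    for n in P: P[n],_=fit2([t,s],n,P[n],Z(n),[(m,P[m],Z(m)) for m in P if m!=n])
for n in P:
    o=[(m,P[m],Z(m)) for m in P if m!=n]
    for ps in([t],[s],[t,s]):
        r,e=fit2(ps,n,P[n],Z(n),o); print(n,len(ps),np.round(r[:2]*1000,1),round(np.degrees(r[2]),1),round(e,3))
json.dump({n:list(P[n]) for n in P},open("P.json","w"))
for a in("pot","saucer"):
    q=[P[n] for n in sorted((n for n in P if n.startswith(a)),key=lambda n:-P[n][1])]
    print([round(1000*float(np.hypot(*(q[i][:2]-q[i+1][:2]))),1) for i in range(3)])
E
python3 m2.py
```

```text
pot_large 1 [623.3 125.8] 4.2 0.036
pot_large 1 [622.7 120.3] 8.0 0.133
pot_large 2 [622.5 125.4] 2.5 0.095
pot_small 1 [627.7  10.4] 9.6 0.052
pot_small 1 [627.6  10.4] 5.1 0.162
pot_small 2 [627.6  10.4] 5.1 0.108
pot_square 1 [ 623.3 -105.4] -5.7 0.052
pot_square 1 [ 623.2 -109.1] 3.1 0.059
pot_square 2 [ 623.2 -106.1] -3.3 0.073
pot_oblong 1 [ 630.  -213.5] 2.1 0.049
pot_oblong 1 [ 630.3 -208.1] 5.3 0.054
pot_oblong 2 [ 630.1 -213. ] 3.2 0.071
saucer_large 1 [ 423.4 -152.9] 0.6 0.054
saucer_large 1 [ 424.1 -147.5] -0.3 0.073
saucer_large 2 [ 423.  -151.6] 0.2 0.082
saucer_small 1 [462.3 187.5] 0.1 0.1
saucer_small 1 [463.1 186.3] 4.3 0.131
saucer_small 2 [463.  186.7] 0.3 0.116
saucer_square 1 [446.9  69. ] -6.5 0.042
saucer_square 1 [446.1  66.9] -5.1 0.039
saucer_square 2 [446.8  68.2] -6.1 0.046
saucer_oblong 1 [434.6 -44.2] -3.2 0.02
saucer_oblong 1 [434.3 -40.6] -2.9 0.024
saucer_oblong 2 [434.4 -44.2] -3.2 0.027
[115.1, 116.6, 107.1]
[119.6, 113.1, 108.0]
```

The fits agree to a few mm and the row spacing looks plausible. I'll grasp across each row (tool y about world x), oblong first. First I turn the tool +73.6° about world z.

Emit:
drive_tool(rows=[[0,0,-6.7,0,0,0,1],[0,0,-6.7,0,0,0,1],[0,0,-6.7,0,0,0,1],[0,0,-6.7,0,0,0,1],[0,0,-6.7,0,0,0,1],[0,0,-6.7,0,0,0,1],[0,0,-6.7,0,0,0,1],[0,0,-6.7,0,0,0,1]], force=30)

```text
time: 1.87
tool_pos: [0.2262, -0.636, 0.2313]
tcp_rot: [2.517, 1.88, 0.0]
wrist_force: [0.7, 0.3, -0.2]
width: 1.002
grip_force: 0.0
```

Emit:
drive_tool(rows=[[0,0,-6.7,0,0,0,1],[0,0,-6.7,0,0,0,1],[0,0,-6.6,0,0,0,1],[0,0,0,0,0,0,1]])

```text
time: 2.2
tool_pos: [0.2263, -0.6359, 0.2313]
tcp_rot: [2.156, 2.285, 0.0]
wrist_force: [0.5, 0.6, -0.4]
width: 1.002
grip_force: 0.0
```

```bash
cat > go.py <<'E'
# usage: go.py x y z yaw_deg : remaining motion in tool axes
import sys; from h import *
from scipy.spatial.transform import Rotation as R
s=status.read_state(); r=R.from_rotvec(s["tcp_rot"]); m=r.as_matrix()
x,y,z,a=map(float,sys.argv[1:5]); a=np.radians(a)
G=np.array([[-np.sin(a),np.cos(a),0],[np.cos(a),np.sin(a),0],[0,0,-1]]).T
d=np.array([x,y,z])-s["tool_pos"]
print("t",round(s["time"],2),"pos",np.round(s["tool_pos"],4),"yaw",round(np.degrees(np.arctan2(m[1,1],m[0,1])),2),"tilt",round(np.degrees(np.arccos(-m[2,2])),2),"w",round(s["width"],3),"grip",s["grip_force"],"F",np.round(s["wrist_force"],1))
print("shift now-axes",np.round(m.T@d*1000,1),"goal-axes",np.round(G.T@d*1000,1),"turn",np.round(np.degrees((r.inv()*R.from_matrix(G)).as_rotvec()),2))
E
python3 go.py .630 -.213 .15 3.2
```

```text
t 2.2 pos [ 0.2263 -0.6359  0.2313] yaw 3.35 tilt 0.0 w 1.002 grip 0.0 F [ 0.5  0.6 -0.4]
shift now-axes [398.7 427.7  81.3] goal-axes [399.7 426.7  81.3] turn [ 0.   -0.    0.15]
```

Emit:
drive_tool(rows=[[0,0,0.15,0.025,0.0267,0,1],[0,0,0,0.025,0.0267,0,1],[0,0,0,0.025,0.0267,0,1],[0,0,0,0.025,0.0267,0,1],[0,0,0,0.025,0.0267,0,1],[0,0,0,0.025,0.0267,0,1],[0,0,0,0.025,0.0267,0,1],[0,0,0,0.025,0.0267,0,1]])

```text
time: 2.87
tool_pos: [0.4299, -0.4235, 0.2315]
tcp_rot: [2.166, 2.275, -0.0]
wrist_force: [0.6, -0.4, -0.0]
width: 1.004
grip_force: 0.0
```

Emit:
drive_tool(rows=[[0,0,0,0.025,0.0267,0.01,1],[0,0,0,0.025,0.0267,0.01,1],[0,0,0,0.025,0.0267,0.01,1],[0,0,0,0.025,0.0267,0.01,1],[0,0,0,0.025,0.0267,0.01,1],[0,0,0,0.025,0.0267,0.01,1],[0,0,0,0.025,0.0267,0.01,1],[0,0,0,0.025,0.0267,0.011,1]])

```text
time: 3.53
tool_pos: [0.6329, -0.2124, 0.1502]
tcp_rot: [2.165, 2.275, 0.0]
wrist_force: [0.2, -0.8, 0.5]
width: 0.997
grip_force: 0.0
```

```bash
python3 go.py .630 -.213 .0585 3.2
```

```text
t 3.53 pos [ 0.6329 -0.2124  0.1502] yaw 2.83 tilt 0.05 w 0.997 grip 0.0 F [ 0.2 -0.8  0.5]
shift now-axes [-0.4 -3.  91.7] goal-axes [-0.4 -2.9 91.7] turn [ 0.04  0.02 -0.37]
```

Emit:
drive_tool(rows=[[0,0,-0.4,0,-0.003,0.01,1],[0,0,0,0,0,0.02,1],[0,0,0,0,0,0.02,1],[0,0,0,0,0,0.02,1],[0,0,0,0,0,0.0125,1],[0,0,0,0,0,0.009,1],[0,0,0,0,0,0,1]])

```text
time: 4.12
tool_pos: [0.6268, -0.2137, 0.0563]
tcp_rot: [-2.153, -2.283, 0.003]
wrist_force: [0.4, -1.3, 0.9]
width: 0.997
grip_force: 0.0
```

Emit:
drive_tool(rows=[[0,0,0,0,0,0,0.3],[0,0,0,0,0,0,0.3],[0,0,0,0,0,0,0.3],[0,0,0,0,0,0,0.3],[0,0,0,0,0,0,0.3],[0,0,0,0,0,0,0.3],[0,0,0,0,0,0,0.3],[0,0,0,0,0,0,0.3]])

```text
time: 4.78
tool_pos: [0.63, -0.2147, 0.0607]
tcp_rot: [2.152, 2.285, 0.002]
wrist_force: [-0.5, -0.4, 5.3]
width: 0.586
grip_force: 32.2
```

```bash
python3 go.py .4344 -.0435 .14 -3.2
```

```text
t 4.78 pos [ 0.63   -0.2147  0.0607] yaw 3.42 tilt 0.19 w 0.586 grip 32.18708395957947 F [-0.5 -0.4  5.3]
shift now-axes [ 182.4 -184.7  -80.1] goal-axes [ 160.  -204.8  -79.3] turn [0.17 0.08 6.62]
```

Emit:
drive_tool(rows=[[0,0,0,0,0,-0.005,0.3],[0,0,0,0,0,-0.015,0.3],[0,0,0,0,0,-0.02,0.3],[0,0,0,0,0,-0.02,0.3],[0,0,6.6,0,0,-0.02,0.3],[0,0,0,0,0,0,0.3]])

```text
time: 5.28
tool_pos: [0.6311, -0.2148, 0.1434]
tcp_rot: [2.281, 2.152, 0.005]
wrist_force: [1.1, -0.2, -0.8]
width: 0.581
grip_force: 31.5
```

Emit:
drive_tool(rows=[[0,0,0,0.012,-0.015,0,0.3],[0,0,0,0.022,-0.028,0,0.3],[0,0,0,0.024,-0.0305,0,0.3],[0,0,0,0.024,-0.0305,0,0.3],[0,0,0,0.024,-0.0305,0,0.3],[0,0,0,0.024,-0.0305,0,0.3],[0,0,0,0.02,-0.026,0,0.3],[0,0,0,0.01,-0.0135,0,0.3]])

```text
time: 5.95
tool_pos: [0.4283, -0.0406, 0.1363]
tcp_rot: [-2.274, -2.16, 0.004]
wrist_force: [0.1, 0.2, -1.8]
width: 0.583
grip_force: 31.7
```

```bash
python3 go.py .4344 -.0455 .0755 -3.2
```

```text
t 5.95 pos [ 0.4283 -0.0406  0.1363] yaw -2.94 tilt 0.32 w 0.583 grip 31.676278710365295 F [ 0.1  0.2 -1.8]
shift now-axes [-4.7  6.6 60.8] goal-axes [-4.6  6.3 60.8] turn [-0.31 -0.08  0.26]
```

Emit:
drive_tool(rows=[[0,0,0.2,-0.0045,0.006,0.02,0.3],[0,0,0,0,0,0.02,0.3],[0,0,0,0,0,0,0.3],[0,0,0,0,0,0,0.3]])

```text
time: 6.28
tool_pos: [0.4366, -0.0473, 0.0968]
tcp_rot: [-2.281, -2.154, 0.005]
wrist_force: [0.7, -0.0, -1.8]
width: 0.579
grip_force: 31.9
```

```bash
python3 go.py .4344 -.0455 .0755 -3.2; sleep 0.5; python3 go.py .4344 -.0455 .0755 -3.2
```

```text
t 6.28 pos [ 0.4366 -0.0473  0.0968] yaw -3.26 tilt 0.3 w 0.579 grip 31.87494456768036 F [ 0.7 -0.  -1.8]
shift now-axes [ 1.6 -2.2 21.4] goal-axes [ 1.7 -2.3 21.3] turn [-0.29 -0.04 -0.06]
t 6.28 pos [ 0.4366 -0.0473  0.0968] yaw -3.26 tilt 0.3 w 0.579 grip 31.87494456768036 F [ 0.7 -0.  -1.8]
shift now-axes [ 1.6 -2.2 21.4] goal-axes [ 1.7 -2.3 21.3] turn [-0.29 -0.04 -0.06]
```

Emit:
drive_tool(rows=[[-0.3,0,0,0.0017,-0.0022,0.006,0.3],[0,0,0,0,0,0.006,0.3],[0,0,0,0,0,0.004,0.3],[0,0,0,0,0,0.002,0.3],[0,0,0,0,0,0,0.3],[0,0,0,0,0,0,0.3]])

```text
time: 6.78
tool_pos: [0.4371, -0.046, 0.0809]
tcp_rot: [2.283, 2.153, 0.006]
wrist_force: [0.5, 0.1, -1.7]
width: 0.579
grip_force: 31.9
```

Emit:
drive_tool(rows=[[0,0,0,0,0,0.001,0.3],[0,0,0,0,0,0.001,0.3],[0,0,0,0,0,0,0.3]])

```text
time: 7.03
tool_pos: [0.4371, -0.046, 0.0788]
tcp_rot: [2.283, 2.153, 0.006]
wrist_force: [-0.3, 0.4, -2.0]
width: 0.582
grip_force: 31.9
```

```bash
python3 go.py .4344 -.0455 .0755 -3.2
```

```text
t 7.03 pos [ 0.4371 -0.046   0.0788] yaw -3.36 tilt 0.31 w 0.582 grip 31.906197667121887 F [-0.3  0.4 -2. ]
shift now-axes [ 0.3 -2.7  3.3] goal-axes [ 0.3 -2.7  3.3] turn [ 0.31  0.   -0.16]
```

Emit:
drive_tool(rows=[[0.3,0,0,0,-0.0027,0.001,0.3],[0,0,0,0,0,0.001,0.3],[0,0,0,0,0,0.0007,0.3],[0,0,0,0,0,0,0.3],[0,0,0,0,0,0,0.3]])

```text
time: 7.45
tool_pos: [0.4343, -0.0458, 0.076]
tcp_rot: [-2.286, -2.155, 0.0]
wrist_force: [-0.4, 0.4, -1.3]
width: 0.577
grip_force: 31.9
```

```bash
python3 go.py .4344 -.0455 .0755 -3.2
```

```text
t 7.45 pos [ 0.4343 -0.0458  0.076 ] yaw -3.37 tilt 0.01 w 0.577 grip 31.9064998626709 F [-0.4  0.4 -1.3]
shift now-axes [0.3 0.1 0.5] goal-axes [0.3 0.1 0.5] turn [-0.   -0.   -0.17]
```

Almost in contact. I lower 0.5 mm per row and watch the force.

Emit:
drive_tool(rows=[[0,0,0,0,0,0.0005,0.3],[0,0,0,0,0,0.0005,0.3],[0,0,0,0,0,0,0.3]])

```text
time: 7.7
tool_pos: [0.4344, -0.0458, 0.0757]
tcp_rot: [-2.286, -2.155, 0.0]
wrist_force: [-1.9, -0.0, 5.1]
width: 0.584
grip_force: 32.5
```

Emit:
drive_tool(rows=[[0,0,0,0,0,0.0005,0.3],[0,0,0,0,0,0,0.3]])

```text
time: 7.87
tool_pos: [0.4344, -0.0458, 0.0757]
tcp_rot: [-2.286, -2.155, 0.0]
wrist_force: [-4.9, -0.5, 8.9]
width: 0.581
grip_force: 32.9
```

Emit:
drive_tool(rows=[[0,0,0,0,0,-0.0008,0.6],[0,0,0,0,0,0,0.65],[0,0,0,0,0,0,0.75],[0,0,0,0,0,0,0.9],[0,0,0,0,0,0,0.95],[0,0,0,0,0,0,0.95]])

```text
time: 8.37
tool_pos: [0.4343, -0.0458, 0.0752]
tcp_rot: [-2.286, -2.155, 0.0]
wrist_force: [0.2, 0.8, 0.1]
width: 0.951
grip_force: 0.0
```

Emit:
drive_tool(rows=[[0,0,0,0,0,-0.01,1],[0,0,0,0,0,-0.025,1],[0,0,0,0,0,-0.03,1],[0,0,0,0,0,-0.02,1],[0,0,0,0,0,0,1]])

```text
time: 8.78
tool_pos: [0.4381, -0.0464, 0.1662]
tcp_rot: [2.28, 2.15, 0.009]
wrist_force: [0.2, 0.2, 0.7]
width: 0.999
grip_force: 0.0
```

```bash
python3 go.py .6232 -.106 .15 -2
```

```text
t 8.78 pos [ 0.4381 -0.0464  0.1662] yaw -3.37 tilt 0.56 w 0.999 grip 0.0 F [0.2 0.2 0.7]
shift now-axes [-48.6 188.1  18.1] goal-axes [-53.1 187.   16.2] turn [ 0.56  0.06 -1.37]
```

Emit:
drive_tool(rows=[[0.5,0,-1.4,-0.005,0.018,0,1],[0,0,0,-0.0095,0.0335,0.003,1],[0,0,0,-0.0095,0.0335,0.003,1],[0,0,0,-0.0095,0.0335,0.003,1],[0,0,0,-0.0095,0.0335,0.003,1],[0,0,0,-0.0075,0.025,0.003,1],[0,0,0,-0.003,0.01,0,1],[0,0,0,0,0,0,1]])

```text
time: 9.45
tool_pos: [0.6204, -0.1067, 0.143]
tcp_rot: [-2.255, -2.178, 0.01]
wrist_force: [0.1, -0.8, -0.1]
width: 1.004
grip_force: 0.0
```

```bash
cat > chk.py <<'E'
# chk.py shape : compare placed pot with its saucer
import sys,json; from h import *
P={k:np.array(v) for k,v in json.load(open("P.json")).items()}
t=read_camera("top");s=read_camera("side")
n=sys.argv[1]; done=sys.argv[1:]
Z={k:(.055 if k[:4]=="pot_" and k[4:] in done else .04 if k[0]=="p" else .05) for k in P}
for d in done: P["pot_"+d]=P["saucer_"+d].copy()
S_="saucer_"+n; Q="pot_"+n
o=[(m,P[m],Z[m]) for m in P if m not in(S_,Q)]
for ps,l in(([t],"top"),([s],"side")):
    for m in(S_,Q):
        r,e=fit2(ps,m,P[m],Z[m],o); 
        print(l,m,np.round(r[:2]*1000,1),round(np.degrees(r[2]),1),round(e,3))
x0,y0=[int(v) for v in proj(t,[[*P[S_][:2],.08]])[0]-[40,34]]
x1,y1=[int(v) for v in proj(s,[[*P[S_][:2],.08]])[0]-[40,34]]
a=cv2.resize(t["color"][y0:y0+68,x0:x0+80,::-1],None,fx=5,fy=5,interpolation=2);b=cv2.resize(s["color"][y1:y1+68,x1:x1+80,::-1],None,fx=5,fy=5,interpolation=2)
cv2.imwrite(f"pics/c_{n}.png",np.hstack([a,b]))
E
python3 chk.py oblong; python3 go.py .6232 -.106 .0637 -2
```

```text
top saucer_oblong [434.4 -44.4] -3.3 0.032
top pot_oblong [428.5 -43.3] -9.7 0.538
side saucer_oblong [434.3 -48.5] -2.6 0.041
side pot_oblong [429.2  -9.3] -12.6 0.121
t 9.55 pos [ 0.6179 -0.1058  0.1432] yaw -1.97 tilt 0.64 w 0.998 grip 0.0 F [-0.4  0.9 -0.6]
shift now-axes [-0.1  6.2 79.4] goal-axes [-0.1  5.3 79.5] turn [-0.64 -0.04  0.03]
```

View pics/c_oblong.png

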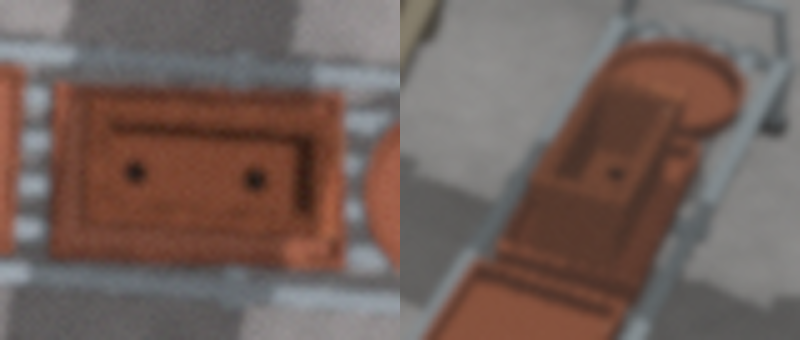

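The oblong pot stands centred in its saucer: its drain-hole midpoint (195,175) lies on the saucer centre (197,175), with matching slope. Next is the square pot.

Emit:
drive_tool(rows=[[-0.6,0,0,0,0.005,0.01,1],[0,0,0,0,0,0.02,1],[0,0,0,0,0,0.02,1],[0,0,0,0,0,0.015,1],[0,0,0,0,0,0.009,1],[0,0,0,0,0,0.005,1],[0,0,0,0,0,0,1],[0,0,0,0,0,0,1]])

```text
time: 10.22
tool_pos: [0.624, -0.1061, 0.0656]
tcp_rot: [2.258, 2.182, 0.003]
wrist_force: [-0.3, -0.0, -0.1]
width: 1.0
grip_force: 0.0
```

```bash
python3 go.py .6232 -.106 .0637 -2
```

```text
t 10.22 pos [ 0.624  -0.1061  0.0656] yaw -1.96 tilt 0.13 w 1.0 grip 0.0 F [-0.3 -0.  -0.1]
shift now-axes [ 0.1 -0.8  1.9] goal-axes [ 0.1 -0.8  1.9] turn [ 0.13 -0.    0.04]
```

Emit:
drive_tool(rows=[[0,0,0,0,-0.0005,0.001,0.8],[0,0,0,0,0,0,0.7],[0,0,0,0,0,0,0.6],[0,0,0,0,0,0,0.5],[0,0,0,0,0,0,0.4],[0,0,0,0,0,0,0.4],[0,0,0,0,0,0,0.4]])

```text
time: 10.8
tool_pos: [0.6245, -0.1065, 0.0652]
tcp_rot: [2.257, 2.181, 0.004]
wrist_force: [-1.2, 0.4, 5.9]
width: 0.672
grip_force: 33.0
```

```bash
python3 go.py .4468 .0686 .14 -6.1
```

```text
t 10.8 pos [ 0.6245 -0.1065  0.0652] yaw -1.97 tilt 0.21 w 0.672 grip 32.98950254917145 F [-1.2  0.4  5.9]
shift now-axes [ 168.9 -183.4  -75.5] goal-axes [ 155.2 -195.3  -74.8] turn [0.21 0.01 4.13]
```

Emit:
drive_tool(rows=[[0,0,0,0,0,-0.005,0.4],[0,0,0,0,0,-0.015,0.4],[0,0,0,0,0,-0.025,0.4],[0,0,0,0,0,-0.025,0.4],[0,0,4.1,0,0,-0.02,0.4],[0,0,0,0,0,0,0.4]])

```text
time: 11.3
tool_pos: [0.6265, -0.1068, 0.1589]
tcp_rot: [2.332, 2.094, 0.01]
wrist_force: [1.9, -0.6, -0.5]
width: 0.674
grip_force: 32.6
```

Emit:
drive_tool(rows=[[0,0,0,0.012,-0.015,0,0.4],[0,0,0,0.022,-0.028,0,0.4],[0,0,0,0.024,-0.03,0,0.4],[0,0,0,0.024,-0.03,0,0.4],[0,0,0,0.024,-0.03,0,0.4],[0,0,0,0.024,-0.03,0,0.4],[0,0,0,0.016,-0.022,0,0.4],[0,0,0,0.009,-0.01,0,0.4]])

```text
time: 11.97
tool_pos: [0.4415, 0.07, 0.1512]
tcp_rot: [-2.331, -2.103, 0.003]
wrist_force: [0.3, 0.3, -2.0]
width: 0.679
grip_force: 32.7
```

Emit:
drive_tool(rows=[[0,0,0,0,0,0.01,0.4],[0,0,0,0,0,0.02,0.4],[0,0,0,0,0,0.015,0.4],[0,0,0,0,0,0,0.4],[0,0,0,0,0,0,0.4]])

```text
time: 12.38
tool_pos: [0.4453, 0.0678, 0.1068]
tcp_rot: [-2.335, -2.1, 0.003]
wrist_force: [0.0, -1.2, -1.6]
width: 0.678
grip_force: 32.7
```

```bash
python3 go.py .4468 .0683 .0802 -6.1
```

```text
t 12.38 pos [0.4453 0.0678 0.1068] yaw -6.06 tilt 0.1 w 0.678 grip 32.71285057067871 F [ 0.  -1.2 -1.6]
shift now-axes [ 0.7  1.5 26.6] goal-axes [ 0.7  1.4 26.6] turn [-0.09  0.05  0.04]
```

Emit:
drive_tool(rows=[[0,0,0,0.0007,0.0014,0.008,0.4],[0,0,0,0,0,0.008,0.4],[0,0,0,0,0,0.005,0.4],[0,0,0,0,0,0.003,0.4],[0,0,0,0,0,0,0.4],[0,0,0,0,0,0,0.4],[0,0,0,0,0,0,0.4]])

```text
time: 12.97
tool_pos: [0.4478, 0.0691, 0.0848]
tcp_rot: [2.335, 2.1, 0.003]
wrist_force: [-0.0, -0.4, -0.7]
width: 0.677
grip_force: 32.8
```

```bash
python3 go.py .4468 .0683 .0802 -6.1
```

```text
t 12.97 pos [0.4478 0.0691 0.0848] yaw -6.06 tilt 0.13 w 0.677 grip 32.79628336429596 F [-0.  -0.4 -0.7]
shift now-axes [-0.9 -0.9  4.6] goal-axes [-0.9 -0.9  4.6] turn [ 0.13 -0.02  0.04]
```

Emit:
drive_tool(rows=[[0.13,0,0,-0.0009,-0.0009,0.001,0.4],[0,0,0,0,0,0.001,0.4],[0,0,0,0,0,0.001,0.4],[0,0,0,0,0,0.0008,0.4],[0,0,0,0,0,0,0.4]])

```text
time: 13.38
tool_pos: [0.4463, 0.0682, 0.0806]
tcp_rot: [-2.335, -2.1, 0.001]
wrist_force: [0.5, 0.2, -1.3]
width: 0.678
grip_force: 32.8
```

Emit:
drive_tool(rows=[[0,0,0,0,0,0.0005,0.4],[0,0,0,0,0,0.0005,0.4],[0,0,0,0,0,0,0.4]])

```text
time: 13.63
tool_pos: [0.4465, 0.0683, 0.0803]
tcp_rot: [-2.335, -2.1, 0.001]
wrist_force: [-3.1, -0.4, 4.3]
width: 0.674
grip_force: 33.2
```

Contact. I release it and go on to the small pot.

Emit:
drive_tool(rows=[[0,0,0,0,0,-0.0003,0.69],[0,0,0,0,0,0,0.72],[0,0,0,0,0,0,0.8],[0,0,0,0,0,0,0.9],[0,0,0,0,0,0,1],[0,0,0,0,0,0,1]])

```text
time: 14.13
tool_pos: [0.4466, 0.0683, 0.08]
tcp_rot: [-2.336, -2.1, 0.0]
wrist_force: [0.2, 0.1, -0.6]
width: 1.0
grip_force: 0.0
```

Emit:
drive_tool(rows=[[0,0,0,0,0,-0.01,1],[0,0,0,0,0,-0.025,1],[0,0,0,0,0,-0.03,1],[0,0,0,0,0,-0.02,1],[0,0,0,0,0,0,1]])

```text
time: 14.55
tool_pos: [0.4504, 0.0686, 0.171]
tcp_rot: [2.332, 2.097, 0.012]
wrist_force: [1.8, -0.3, -0.0]
width: 1.0
grip_force: 0.0
```

```bash
python3 go.py .6276 .0104 .15 -3
```

```text
t 14.55 pos [0.4504 0.0686 0.171 ] yaw -6.06 tilt 0.55 w 1.0 grip 0.0 F [ 1.8 -0.3 -0. ]
shift now-axes [-39.2 182.1  22.6] goal-axes [-48.9 180.   21. ] turn [ 0.53 -0.11 -3.06]
```

Emit:
drive_tool(rows=[[0,0,-3.1,-0.005,0.018,0,1],[0,0,0,-0.009,0.033,0.003,1],[0,0,0,-0.009,0.033,0.003,1],[0,0,0,-0.009,0.033,0.003,1],[0,0,0,-0.009,0.033,0.003,1],[0,0,0,-0.006,0.023,0.003,1],[0,0,0,-0.002,0.009,0,1],[0,0,0,0,0,0,1]])

```text
time: 15.22
tool_pos: [0.6266, 0.0082, 0.1491]
tcp_rot: [-2.279, -2.161, 0.001]
wrist_force: [0.1, 0.5, 0.4]
width: 0.998
grip_force: 0.0
```

```bash
python3 chk.py square oblong; python3 go.py .6276 .0104 .058 -3
```

```text
top saucer_square [447.   69.5] -5.8 0.052
top pot_square [439.8  67.7] 3.3 0.581
side saucer_square [446.6  66.7] -4.5 0.082
side pot_square [439.4  87.3] -23.4 0.163
t 15.32 pos [0.6242 0.0092 0.1493] yaw -2.98 tilt 0.16 w 1.003 grip 0.0 F [-0.7  0.4  0.5]
shift now-axes [ 1.4  3.5 91.3] goal-axes [ 1.4  3.3 91.3] turn [-0.16 -0.03  0.02]
```

View pics/c_square.png

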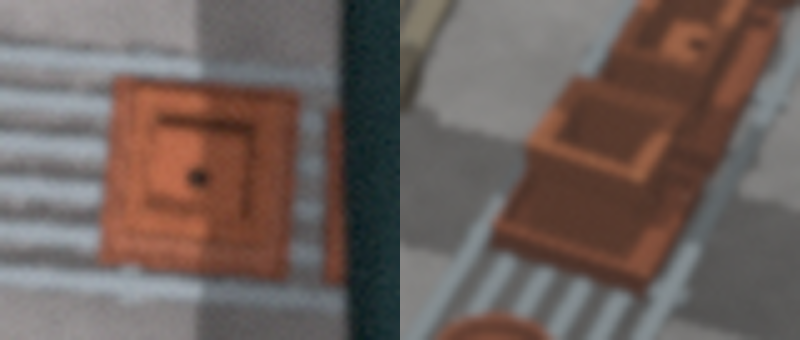

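The square pot is centred and squared: its hole is at (198,177) and the saucer centre at (202,177), about 1.5 mm apart. Next is the small pot.

Emit:
drive_tool(rows=[[0,0,0,0.0012,0.003,0.01,0.9],[0,0,0,0,0,0.022,0.9],[0,0,0,0,0,0.022,0.9],[0,0,0,0,0,0.02,0.9],[0,0,0,0,0,0.01,0.9],[0,0,0,0,0,0.005,0.9],[0,0,0,0,0,0,0.9],[0,0,0,0,0,0,0.9]])

```text
time: 15.98
tool_pos: [0.6286, 0.0102, 0.0616]
tcp_rot: [-2.278, -2.164, -0.001]
wrist_force: [-0.6, 0.4, -0.2]
width: 0.905
grip_force: 0.0
```

```bash
python3 go.py .6276 .0104 .058 -3
```

```text
t 15.98 pos [0.6286 0.0102 0.0616] yaw -2.95 tilt 0.02 w 0.905 grip 0.0 F [-0.6  0.4 -0.2]
shift now-axes [ 0.1 -1.   3.6] goal-axes [ 0.1 -1.   3.6] turn [ 0.02 -0.02  0.05]
```

Lowering a little more, then closing gently because the pot is light.

Emit:
drive_tool(rows=[[0,0,0,0,-0.001,0.0035,0.75],[0,0,0,0,0,0,0.65],[0,0,0,0,0,0,0.57],[0,0,0,0,0,0,0.53],[0,0,0,0,0,0,0.5],[0,0,0,0,0,0,0.4],[0,0,0,0,0,0,0.3],[0,0,0,0,0,0,0.3]], force=25)

```text
time: 16.65
tool_pos: [0.6279, 0.01, 0.0582]
tcp_rot: [2.278, 2.163, 0.001]
wrist_force: [-2.0, 0.3, 5.1]
width: 0.5
grip_force: 25.1
```

```bash
python3 go.py .463 .187 .14 -5
```

```text
t 16.65 pos [0.6279 0.01   0.0582] yaw -2.97 tilt 0.03 w 0.5 grip 25.12887571938336 F [-2.   0.3  5.1]
shift now-axes [ 168.2 -173.8  -81.8] goal-axes [ 161.9 -179.7  -81.8] turn [ 0.02 -0.02  2.03]
```

Emit:
drive_tool(rows=[[0,0,0,0,0,-0.005,0.3],[0,0,0,0,0,-0.015,0.3],[0,0,0,0,0,-0.028,0.3],[0,0,0,0,0,-0.03,0.3],[0,0,2,0,0,-0.02,0.3],[0,0,0,0,0,0,0.3]])

```text
time: 17.15
tool_pos: [0.6312, 0.0099, 0.1613]
tcp_rot: [2.312, 2.118, 0.011]
wrist_force: [0.2, -0.6, 0.9]
width: 0.497
grip_force: 25.6
```

Emit:
drive_tool(rows=[[0,0,0,0.013,-0.014,0,0.3],[0,0,0,0.022,-0.025,0,0.3],[0,0,0,0.025,-0.028,0,0.3],[0,0,0,0.025,-0.028,0,0.3],[0,0,0,0.025,-0.028,0,0.3],[0,0,0,0.025,-0.027,0,0.3],[0,0,0,0.018,-0.02,0,0.3],[0,0,0,0.009,-0.01,0,0.3]])

```text
time: 17.82
tool_pos: [0.4588, 0.1885, 0.154]
tcp_rot: [-2.311, -2.124, 0.004]
wrist_force: [-0.3, -0.3, -0.5]
width: 0.496
grip_force: 25.6
```

Emit:
drive_tool(rows=[[0,0,0,0,0,0.01,0.3],[0,0,0,0,0,0.02,0.3],[0,0,0,0,0,0.02,0.3],[0,0,0,0,0,0.01,0.3],[0,0,0,0,0,0,0.3],[0,0,0,0,0,0,0.3]])

```text
time: 18.32
tool_pos: [0.4619, 0.1862, 0.0945]
tcp_rot: [-2.315, -2.121, 0.004]
wrist_force: [0.2, -1.6, -0.8]
width: 0.501
grip_force: 25.6
```

```bash
python3 go.py .463 .187 .0732 -5
```

```text
t 18.32 pos [0.4619 0.1862 0.0945] yaw -5.01 tilt 0.16 w 0.501 grip 25.64031695947051 F [ 0.2 -1.6 -0.8]
shift now-axes [ 1.   1.1 21.3] goal-axes [ 0.9  1.  21.3] turn [-0.15  0.05 -0.01]
```

Emit:
drive_tool(rows=[[0,0,0,0.0008,0.0005,0.008,0.3],[0,0,0,0,0,0.006,0.3],[0,0,0,0,0,0.003,0.3],[0,0,0,0,0,0.002,0.3],[0,0,0,0,0,0,0.3],[0,0,0,0,0,0,0.3],[0,0,0,0,0,0,0.3]])

```text
time: 18.9
tool_pos: [0.4629, 0.1879, 0.0769]
tcp_rot: [-2.315, -2.123, -0.001]
wrist_force: [-0.4, -0.6, -0.6]
width: 0.5
grip_force: 25.7
```

```bash
python3 go.py .4627 .1868 .0732 -5
```

```text
t 18.9 pos [0.4629 0.1879 0.0769] yaw -4.96 tilt 0.03 w 0.5 grip 25.66390729509294 F [-0.4 -0.6 -0.6]
shift now-axes [-1.1 -0.2  3.7] goal-axes [-1.1 -0.2  3.7] turn [ 0.   -0.03  0.04]
```

Emit:
drive_tool(rows=[[0,0,0,-0.001,0,0.001,0.3],[0,0,0,0,0,0.001,0.3],[0,0,0,0,0,0.001,0.3],[0,0,0,0,0,0.0005,0.3],[0,0,0,0,0,0,0.3]])

```text
time: 19.32
tool_pos: [0.4627, 0.1868, 0.0734]
tcp_rot: [-2.315, -2.123, -0.0]
wrist_force: [-1.2, -0.2, 2.1]
width: 0.5
grip_force: 25.8
```

Emit:
drive_tool(rows=[[0,0,0,0,0,0.0005,0.3],[0,0,0,0,0,0.0003,0.3],[0,0,0,0,0,0,0.3]])

```text
time: 19.57
tool_pos: [0.4628, 0.187, 0.0733]
tcp_rot: [-2.315, -2.123, -0.0]
wrist_force: [-3.9, -0.2, 6.5]
width: 0.495
grip_force: 26.2
```

Emit:
drive_tool(rows=[[0,0,0,0,0,-0.0006,0.51],[0,0,0,0,0,0,0.54],[0,0,0,0,0,0,0.6],[0,0,0,0,0,0,0.75],[0,0,0,0,0,0,0.9],[0,0,0,0,0,0,0.9]])

```text
time: 20.07
tool_pos: [0.4625, 0.1867, 0.0727]
tcp_rot: [-2.315, -2.123, 0.001]
wrist_force: [-0.1, 0.2, 0.4]
width: 0.905
grip_force: 0.0
```

Emit:
drive_tool(rows=[[0,0,0,0,0,-0.01,1],[0,0,0,0,0,-0.025,1],[0,0,0,0,0,-0.03,1],[0,0,0,0,0,-0.022,1],[0,0,0,0,0,0,1],[0,0,0,0,0,0,1]])

```text
time: 20.57
tool_pos: [0.4643, 0.1873, 0.1624]
tcp_rot: [2.315, 2.122, 0.007]
wrist_force: [-0.9, 0.5, -0.1]
width: 0.996
grip_force: 0.0
```

```bash
python3 go.py .6228 .1256 .155 -3
```

```text
t 20.57 pos [0.4643 0.1873 0.1624] yaw -4.97 tilt 0.26 w 0.996 grip 0.0 F [-0.9  0.5 -0.1]
shift now-axes [-47.7 163.3   7.9] goal-axes [-53.3 161.6   7.4] turn [ 0.22 -0.12 -1.97]
```

Emit:
drive_tool(rows=[[0,0,-2,-0.006,0.018,0,1],[0,0,0,-0.01,0.031,0.001,1],[0,0,0,-0.01,0.031,0.001,1],[0,0,0,-0.01,0.031,0.001,1],[0,0,0,-0.009,0.028,0,1],[0,0,0,-0.006,0.016,0,1],[0,0,0,-0.0025,0.008,0,1],[0,0,0,0,0,0,1]])

```text
time: 21.23
tool_pos: [0.6228, 0.1234, 0.1551]
tcp_rot: [-2.279, -2.16, 0.003]
wrist_force: [0.3, -0.1, 1.0]
width: 0.997
grip_force: 0.0
```

```bash
python3 chk.py small square oblong; python3 go.py .6228 .1256 .068 -3
```

```text
top saucer_small [465.4 193.9] -2.3 0.625
top pot_small [457.7 193.5] -3.9 0.469
side saucer_small [463.1 184. ] -0.6 0.363
side pot_small [459.6 197.3] -1.4 0.324
t 21.33 pos [0.621  0.1244 0.1555] yaw -2.98 tilt 0.2 w 1.003 grip 0.0 F [-0.4  0.5 -0.5]
shift now-axes [ 1.3  2.1 87.5] goal-axes [ 1.3  1.8 87.5] turn [-0.2  -0.    0.02]
```

View pics/c_small.png

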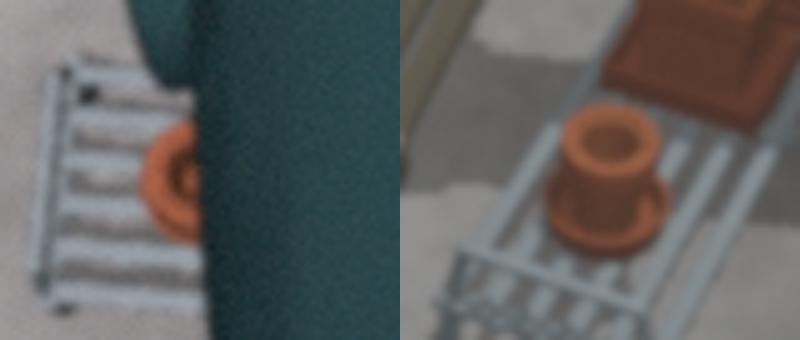

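The small pot stands in its saucer (side crop at (608,190)); the arm hides it from the top view, so I'll check it later. Now the large pot.

Emit:
drive_tool(rows=[[0,0,0,0.0012,0.001,0.01,1],[0,0,0,0,0,0.015,1],[0,0,0,0,0,0.005,1],[0,0,0,0,0,0,1],[0,0,0,0,0,0,1]])

```text
time: 21.75
tool_pos: [0.6223, 0.1258, 0.1261]
tcp_rot: [-2.276, -2.163, 0.002]
wrist_force: [1.1, 0.4, -0.2]
width: 1.004
grip_force: 0.0
```

```bash
python3 go.py .6228 .1256 .068 -3
```

```text
t 21.75 pos [0.6223 0.1258 0.1261] yaw -2.92 tilt 0.13 w 1.004 grip 0.0 F [ 1.1  0.4 -0.2]
shift now-axes [-0.2  0.7 58.1] goal-axes [-0.2  0.5 58.1] turn [-0.13  0.    0.08]
```

Emit:
drive_tool(rows=[[0,0,0,0,0.0005,0.01,1],[0,0,0,0,0,0.015,1],[0,0,0,0,0,0.015,1],[0,0,0,0,0,0.012,1],[0,0,0,0,0,0.006,1],[0,0,0,0,0,0,1],[0,0,0,0,0,0,1]])

```text
time: 22.33
tool_pos: [0.6239, 0.1254, 0.0686]
tcp_rot: [-2.278, -2.163, 0.001]
wrist_force: [0.4, -0.6, 0.5]
width: 1.002
grip_force: 0.0
```

Emit:
drive_tool(rows=[[0,0,0,0,0,0,0.9],[0,0,0,0,0,0,0.85],[0,0,0,0,0,0,0.8],[0,0,0,0,0,0,0.7],[0,0,0,0,0,0,0.6],[0,0,0,0,0,0,0.5],[0,0,0,0,0,0,0.5]], force=30)

```text
time: 22.92
tool_pos: [0.6247, 0.1256, 0.0702]
tcp_rot: [2.278, 2.163, 0.002]
wrist_force: [-1.8, -0.1, 6.0]
width: 0.783
grip_force: 34.3
```

```bash
python3 go.py .4232 -.1527 .185 -5
```

```text
t 22.92 pos [0.6247 0.1256 0.0702] yaw -2.97 tilt 0.08 w 0.783 grip 34.26224235445261 F [-1.8 -0.1  6. ]
shift now-axes [-288.3 -186.7 -115.3] goal-axes [-294.8 -176.5 -114.8] turn [ 0.07 -0.05  2.03]
```

Emit:
drive_tool(rows=[[0,0,0,0,0,-0.005,0.5],[0,0,0,0,0,-0.015,0.5],[0,0,0,0,0,-0.028,0.5],[0,0,0,0,0,-0.03,0.5],[0,0,2,0,0,-0.028,0.5],[0,0,0,0,0,-0.012,0.5],[0,0,0,0,0,0,0.5]])

```text
time: 23.5
tool_pos: [0.6267, 0.1257, 0.1911]
tcp_rot: [2.312, 2.121, 0.01]
wrist_force: [0.7, -0.2, -0.5]
width: 0.788
grip_force: 34.3
```

Emit:
drive_tool(rows=[[0,0,0,-0.0125,-0.0075,0,0.5],[0,0,0,-0.0225,-0.0135,0,0.5],[0,0,0,-0.025,-0.015,0,0.5],[0,0,0,-0.025,-0.015,0,0.5],[0,0,0,-0.025,-0.015,0,0.5],[0,0,0,-0.025,-0.015,0,0.5],[0,0,0,-0.025,-0.015,0,0.5],[0,0,0,-0.025,-0.015,0,0.5]])

```text
time: 24.17
tool_pos: [0.4937, -0.0504, 0.1834]
tcp_rot: [-2.311, -2.121, 0.006]
wrist_force: [0.1, -1.1, -0.1]
width: 0.786
grip_force: 34.3
```

Emit:
drive_tool(rows=[[0,0,0,-0.025,-0.015,0,0.5],[0,0,0,-0.025,-0.015,0,0.5],[0,0,0,-0.025,-0.015,0,0.5],[0,0,0,-0.0225,-0.0135,0,0.5],[0,0,0,-0.0125,-0.0075,0,0.5],[0,0,0,0,0,0,0.5],[0,0,0,0,0,0,0.5]])

```text
time: 24.75
tool_pos: [0.4199, -0.1532, 0.1844]
tcp_rot: [-2.315, -2.118, 0.003]
wrist_force: [0.6, -0.1, -1.3]
width: 0.782
grip_force: 34.3
```

```bash
python3 chk.py small square oblong;python3 go.py .4232 -.1527 .0852 -5
```

```text
top saucer_small [462.3 187.5] 0.1 0.097
top pot_small [456.7 185.2] 1.5 0.374
side saucer_small [463.4 183.8] 2.1 0.359
side pot_small [459.8 196.9] 0.1 0.301
t 24.85 pos [ 0.4213 -0.1526  0.1853] yaw -4.97 tilt 0.17 w 0.785 grip 34.29456928744912 F [ 0.7  1.1 -1.5]
shift now-axes [-1.000e-01  2.100e+00  1.001e+02] goal-axes [  0.    1.9 100.1] turn [-0.15 -0.08  0.03]
```

View pics/c_small.png

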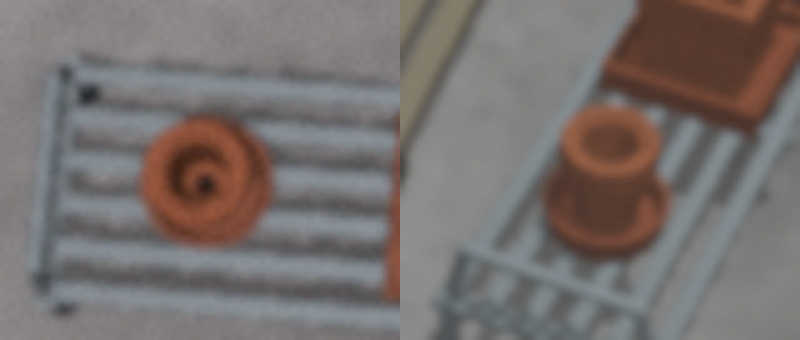

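The small pot is centred: its hole is at (206,183) and the saucer centre at (206,181). Lowering the large pot.

Emit:
drive_tool(rows=[[0,0,0,0,0.0015,0.01,0.5],[0,0,0,0,0,0.02,0.5],[0,0,0,0,0,0.025,0.5],[0,0,0,0,0,0.02,0.5],[0,0,0,0,0,0.01,0.5],[0,0,0,0,0,0.005,0.5],[0,0,0,0,0,0,0.5],[0,0,0,0,0,0,0.5]])

```text
time: 25.52
tool_pos: [0.4242, -0.1532, 0.0972]
tcp_rot: [-2.315, -2.124, -0.0]
wrist_force: [0.8, -0.4, -0.8]
width: 0.785
grip_force: 34.3
```

```bash
python3 go.py .4232 -.1526 .0852 -5
```

```text
t 25.52 pos [ 0.4242 -0.1532  0.0972] yaw -4.93 tilt 0.01 w 0.785 grip 34.27442902699113 F [ 0.8 -0.4 -0.8]
shift now-axes [ 0.5 -1.1 12. ] goal-axes [ 0.5 -1.1 12. ] turn [-0.   -0.01  0.07]
```

Emit:
drive_tool(rows=[[0,0,0,0.0005,-0.001,0.004,0.5],[0,0,0,0,0,0.003,0.5],[0,0,0,0,0,0.002,0.5],[0,0,0,0,0,0.001,0.5],[0,0,0,0,0,0,0.5],[0,0,0,0,0,0,0.5]])

```text
time: 26.02
tool_pos: [0.4227, -0.1528, 0.0869]
tcp_rot: [-2.315, -2.123, 0.0]
wrist_force: [-0.1, 0.4, -1.1]
width: 0.783
grip_force: 34.3
```

```bash
python3 go.py .4232 -.1526 .0852 -5
```

```text
t 26.02 pos [ 0.4227 -0.1528  0.0869] yaw -4.97 tilt 0.02 w 0.783 grip 34.296053163707256 F [-0.1  0.4 -1.1]
shift now-axes [0.2 0.5 1.7] goal-axes [0.2 0.5 1.7] turn [-0.02 -0.01  0.03]
```

Emit:
drive_tool(rows=[[0,0,0,0,0.0004,0.0008,0.5],[0,0,0,0,0,0.0007,0.5],[0,0,0,0,0,0,0.5]])

```text
time: 26.27
tool_pos: [0.423, -0.1527, 0.0852]
tcp_rot: [-2.315, -2.123, 0.0]
wrist_force: [0.0, 0.5, -1.3]
width: 0.779
grip_force: 34.3
```

Emit:
drive_tool(rows=[[0,0,0,0,0,0.0005,0.5],[0,0,0,0,0,0,0.5]])

```text
time: 26.43
tool_pos: [0.423, -0.1528, 0.0852]
tcp_rot: [-2.315, -2.123, 0.0]
wrist_force: [-2.2, 1.1, 4.2]
width: 0.786
grip_force: 34.6
```

Contact. I release it, rise and move clear.

Emit:
drive_tool(rows=[[0,0,0,0,0,-0.0002,0.8],[0,0,0,0,0,0,0.83],[0,0,0,0,0,0,0.9],[0,0,0,0,0,0,1],[0,0,0,0,0,0,1],[0,0,0,0,0,0,1]])

```text
time: 26.93
tool_pos: [0.4231, -0.1528, 0.085]
tcp_rot: [-2.315, -2.123, 0.0]
wrist_force: [-0.9, 0.5, -0.1]
width: 1.0
grip_force: 0.0
```

Emit:
drive_tool(rows=[[0,0,0,0,0,-0.005,1],[0,0,0,0,0,-0.015,1],[0,0,0,0,0,-0.03,1],[0,0,0,0,0,-0.035,1],[0,0,0,0,0,-0.035,1],[0,0,0,0,0,0,1]])

```text
time: 27.43
tool_pos: [0.4277, -0.1547, 0.2133]
tcp_rot: [2.307, 2.115, 0.009]
wrist_force: [1.6, -0.3, 0.9]
width: 1.0
grip_force: 0.0
```

Emit:
drive_tool(rows=[[0,0,0,-0.03,0,0,1],[0,0,0,-0.035,0,0,1],[0,0,0,-0.035,0,0,1],[0,0,0,-0.035,0,0,1],[0,0,0,-0.035,0,0,1],[0,0,0,-0.035,0,0,1],[0,0,0,-0.02,0,0,1],[0,0,0,0,0,0,1]])

```text
time: 28.1
tool_pos: [0.4031, -0.381, 0.2052]
tcp_rot: [2.318, 2.118, -0.002]
wrist_force: [-0.8, 0.7, 0.6]
width: 1.0
grip_force: 0.0
```

Run:
```python
from h import *
t=read_camera("top");s=read_camera("side")
a=cv2.resize(t["color"][195:290,240:515,::-1],None,fx=2.9,fy=2.9,interpolation=2)[:,:790]
b=cv2.resize(s["color"][80:265,210:450,::-1],None,fx=1.7,fy=1.7,interpolation=2)
c=cv2.resize(t["color"][40:290,120:520,::-1],None,fx=.95,fy=.95)
o=np.zeros((600,790,3),np.uint8);o[:a.shape[0]]=a;o[a.shape[0]:a.shape[0]+b.shape[0],:b.shape[1]]=b;o[a.shape[0]:a.shape[0]+c.shape[0],410:410+c.shape[1]]=c[:,:380]
cv2.imwrite("pics/final.png",o)
cv2.imwrite("pics/lg.png",cv2.resize(t["color"][220:285,420:500,::-1],None,fx=7,fy=7,interpolation=2))
print(status.read_state()["tool_pos"])
```

```text
[ 0.40328297 -0.37733805  0.20473693]
```

View pics/final.png

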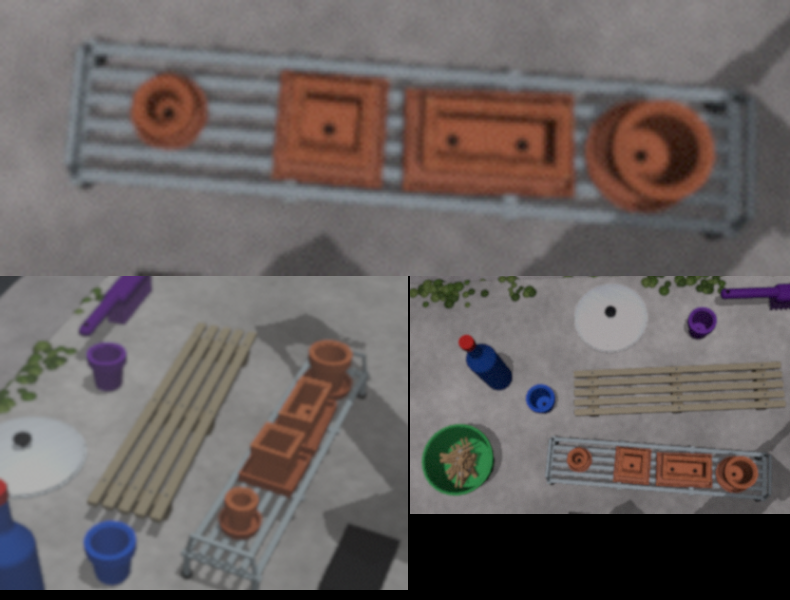

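View pics/lg.png

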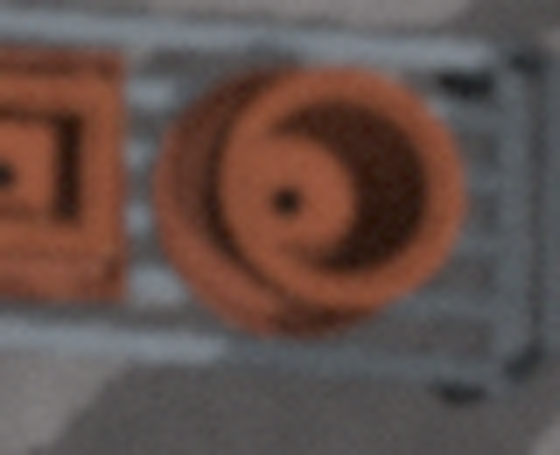

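All four pots stand upright in their saucers. The large pot's hole at (285,201) matches its saucer centre at about (287,203). The bottle, basket, saucers and look-alikes haven't moved, so I hand in.

```bash
python3 -c "
from workcell import workorder; print(workorder.finish_job())"
```

```text
the job is handed in; nothing more can be done
None
```

All four pots are standing upright in their matching saucers on the steel rack, each centred to within about 2 mm in the camera images, and the job is handed in after about 28 of the 99 s allowed; the hand-in gave no verdict.

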